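# Slide a battery pack under the low gauge bridge and start the check

## Task

Push the flat battery pack along the bench, orange end first, under the low gauge bridge until it is fully home against the red end stop. Then press the green start button on the bridge's console right down and let it go. Only push with the fingers: do not lift or tip the pack, and leave the other things on the bench alone.

Things in the scene. Friction and masses are not known exactly. Their poses are not given: they have to be found in the camera images.
- pack: flat battery pack lying loose on the bench: six lilac cells side by side in a black holder with an orange leading end; a plain block outside, 128 mm (its x) by 88 mm (its y) by 26 mm high, 0.25 to 0.45 kg; origin at the centre of its underside, +x towards the orange end, which faces roughly towards the bridge at the start (within about 35 degrees)
- pack_nose (a point): middle of the lower edge of the pack's orange end, 64 mm along +x from the pack's origin
- bridge: low gauge bridge fixed to the bench, blue beam on two aluminium legs. Origin on the bench under the beam's middle; +x is the way the pack goes in, +y towards the console. Lane 96 mm wide between the legs. Beam x -30 to 30 mm, underside 30 mm and top 46 mm above the bench; grey sensor head on it up to 66 mm. Legs 16 mm thick, x -30 to 57 mm. Console x -35 to 35, y 64 to 124 mm, 34 mm high
- stop_face (a point): foot of the middle of the red end stop's face, on the bench, at bridge x = 45 mm, y = 0; the stop is 20 mm high. When the pack is fully home its orange end touches this face, so the pack's origin is 64 mm before it (bridge x = -19 mm)
- lane_mouth (a point): middle of the entrance on the bench, at bridge x = -66 mm, y = 0, between the tips of two yellow lead-in wings, 20 mm high, that narrow the lane from about 130 mm here to 96 mm at the legs
- start (a joint): green start button on the console, spring-loaded: 0 when up, 0.006 m fully down, where it takes about 5 N; pressed vertically downward
- start_top (a point): centre of the top face of the green start button, a 28 mm disc, when up; moves with the button
- multimeter: bystander: handheld multimeter lying on its back, 170 x 82 x 38 mm, blue with a grey face; origin under its centre
- dish: bystander: small steel bowl, rim diameter 90 mm, 35 mm high; origin under its centre
- tape: bystander: roll of yellow tape lying flat, 64 mm outside diameter, 25 mm high; origin under its centre
- screwdriver: bystander: small screwdriver with a blue handle lying on the bench, 160 mm long, along its own x; origin near its middle
- cell_a: bystander: single lilac battery cell standing upright, 18 mm diameter, 66 mm high; origin under its centre
- cell_b: bystander: another single lilac cell standing upright, 18 mm diameter, 66 mm high; origin under its centre
- spool: bystander: steel spool standing on its flange, 60 mm diameter, 41 mm high; origin under its centre
There are look-alikes about, which are no part of the job. What is shaped like the pack but blue is not meant.

How it is judged:
By the outcome, as a careful person would: the job done as asked, in the order asked, and still so for the second after the job is handed in, with the robot touching nothing.
It also fails if it takes over 67 s, if anything falls off the work surface, if the arm or the gripper's body presses on something with over 40 N, if the wrist force passes 120 N, or if a joint passes its speed limit or range.

## Robot

A 6-joint arm with a two-finger parallel gripper is mounted at the origin on the work surface. World frame = base frame: x ahead of the robot, y to its left, z up, the work surface at z = 0. Lengths are in m, angles in rad, forces in N, time in s.
With the tool pointing down it reaches from about 0.375 to 0.9 m from the base axis. Payload 3.1 kg.
Tool frame: the origin (TCP) lies midway between the tips of the shut fingers; the grasp point (between the pads) lies 19 mm behind it; z points along the fingers, y is the line along which they close (so a half turn about z gives the same grasp; the last joint's range is limited). The gripper opens to 85 mm and grips with 20 to 120 N. Pads are 22 mm wide; open, the fingers measure 114 mm over their backs; the gripper's body (76 mm by 85 mm) begins 54 mm behind the grasp point. The pads swing forward as they close: fully open they stand 13 mm farther back than shut.
Start: joints at [1.081, 0.527, 1.433, -0, 1.181, -0.178], TCP at [0.191, 0.595, 0.231] pointing down, gripper open.
Joint ranges: [-3.08, 3.08], [-0.75, 2.2], [0.22, 2.44], [-1.43, 4.57], [0, 2.65], [-2.85, 2.85]. Speed limits (rad/s): [2.79, 2.79, 3.14, 3.14, 3.14, 3.14].

## Interface

Orientations are given as a unit quaternion [x, y, z, w].
In Python, from station import manip gives the robot as it stands. The module is installed in compiled form; this text tells all that it offers.
- The arm moves only by the tool apply_moves, never from a script. Its arguments are lists of equal length, an entry for each row: "claw": the gripper's target within -1 to 1 (fully open at 1, half-way at 0, shut at -1); "travel": the shift along the tool's x, y, z scaled (see below), a list of three; "turn": the turn, a rotation vector about the tool's x, y, z scaled (see below), a list of three. In form: {"claw": [claw, ...], "travel": [[dx, dy, dz], ...], "turn": [[rx, ry, rz], ...]}. A call has 1 to 5 rows; each row is the pose to reach, as a shift and turn from the pose commanded when the call began, along the tool's axes at that moment, turning the shorter way round; what a row does not reach only later rows make up. The controller multiplies each number of a shift by 800 mm and each number of a turn by 180 degrees. A row lasts 1/12 s, in which the tool goes at most 41.7 mm and 7.16 degrees, less where a joint would pass 70% of its speed; a pose out of reach is approached as far as the arm can. A call with a number of a shift or a turn outside -1 to 1 is refused whole. A call with a gripper value outside its range is refused whole. The fingers move at their own pace and stop on an object; "newtons" is the grip in N (left out, the last holds). Time passes only in rows, so rows that repeat a pose let the fingers close. It gives the time, the measured TCP pose, the force, the opening and the grip force at its end, in the units of the state.
- manip.sense(): the state, without advancing time (a new reading comes with each control period).
- manip.snapshot(name): name is "scene" or "top" or "wrist"; returns a dict with "pixels" (420x560x3 uint8, red, green, blue), "depth" (420x560 float32, m along the optical axis (not along the pixel's ray), 0 where there is no reading), "intrinsics" (3x3 intrinsics, pixels), "R" (3x3) and "t" (3): a world point X has camera coordinates R X + t. Camera axes: x right, y down, z forward; pixel columns grow to the right and rows downward; lengths in m; the calibration is good to about 2 mm. A picture is of the moment at which its call begins.
- manip.sign_off(): hands the job in; it is judged then, once.
The state is a dict: "t": time; "q": joint angles; "qd": joint speeds; "tau": joint torques, N m; "tcp_pos": TCP position; "tool_rot": TCP orientation; "force": force on the tool from outside, world axes, zero at the start; "ft_torque": the same for the moment, N m; "finger_gap": opening from 0.0 (shut) to 1.0 (fully open); "gripper_force": force on a finger pad.
Only numpy, scipy, OpenCV 4.12 (cv2) and the standard library are available. Lean on these libraries where they do the work, as an engineer would, in place of code of your own. Each camera call takes 0.05 s, during which the arm holds its last target. There are 200 camera calls.

## Working session

There is one attempt and no reset: what is moved stays moved. The work goes in short steps, Python scripts to look and compute and a tool call to move; the robot and the scene stay as the last step left them, time stands still between calls to the robot, and variables do not carry over. Pictures are saved under pics/ and viewed, at most 10 in all, crops included, and the job is handed in when it is done.

Besides the shell and the picture viewer there is one more tool, called after "Call:" in YAML: its name, and indented under it one key for each argument. apply_moves: Moves the arm, as the interface text tells. Shifts and turns lie within -1 to 1; 1 stands for 800 mm of shift or 180 degrees of turn. Its arguments: {"type":"object","properties":{"claw":{"type":"array","items":{"type":"number"}},"travel":{"type":"array","items":{"type":"array","items":{"type":"number"}}},"turn":{"type":"array","items":{"type":"array","items":{"type":"number"}}},"newtons":{"type":"number"}},"required":["claw","travel","turn"]}

```bash
mkdir -p pics; cat > h.py <<'E'
import numpy as np, cv2
from station import manip
def snap(n,f=None):
    s=manip.snapshot(n)
    if f: cv2.imwrite('pics/'+f,cv2.cvtColor(s['pixels'],cv2.COLOR_RGB2BGR))
    return s
def ray(s,u,v,z):
    K,R,t=s['intrinsics'],s['R'],s['t']
    d=R.T@np.linalg.inv(K)@np.array([u,v,1.]); c=-R.T@t
    return c+d*(z-c[2])/d[2]
def world(s):
    K,R,t=s['intrinsics'],s['R'],s['t']; D=s['depth']
    v,u=np.indices(D.shape)
    P=np.stack([(u-K[0,2])*D/K[0,0],(v-K[1,2])*D/K[1,1],D],-1)
    return (P-t)@R
E
python3 - <<'E'
from h import *
a=snap('top','top0.png');b=snap('scene','scene0.png')
np.set_printoptions(precision=4,suppress=True)
s=manip.sense();print(s['t'],s['tcp_pos'],s['tool_rot'],s['force'],s['finger_gap'])
for x in(a,b):print(-x['R'].T@x['t'])
E
```

```text
0.1 [0.1908 0.5945 0.2304] [ 0.1548  0.9879 -0.0009 -0.0003] [-0.4133  1.5051 -0.2334] 0.9997284859231634
[ 0.2545 -0.0736  1.2627]
[ 1.5067 -0.43    0.7136]
```

View pics/top0.png

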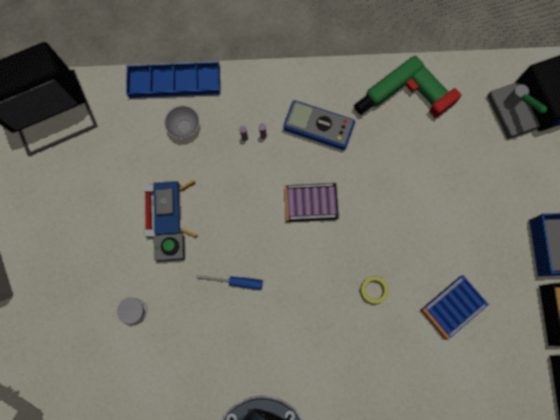

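View pics/scene0.png

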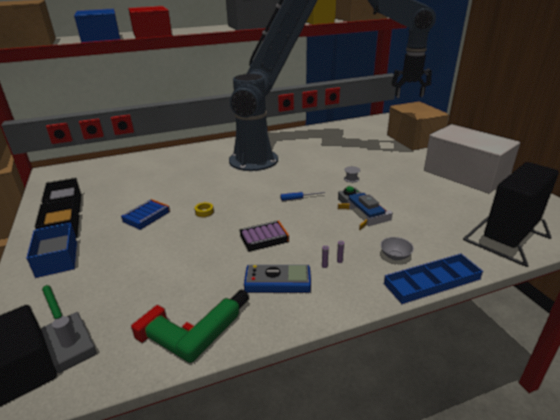

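The top view shows these candidates:
- Lilac pack at (312,202), orange end at about (287,202). It fits the description.
- Blue look-alike at (455,306), which I reject. The blue tray at (173,80) and the standing cells at (243,132) and (263,130) aren't the pack either.
- Bridge beam at (166,208), red stop at (150,211), wing tips at about (194,184) and (196,235), green button at (169,245). The green drill and joystick are not the button.

Next I'll measure these and check the choice in one close crop.

```bash
python3 - <<'E'
from h import *
np.set_printoptions(precision=4,suppress=True)
s=snap('top');W=world(s);img=s['pixels'];hsv=cv2.cvtColor(img,cv2.COLOR_RGB2HSV)
c=cv2.resize(img[165:280,130:350],None,fx=3.5,fy=3.5,interpolation=cv2.INTER_CUBIC)
cv2.imwrite('pics/crop.png',c[:,:,::-1])
def comp(m,roi,name,z):
    M=np.zeros(m.shape,np.uint8);u0,u1,v0,v1=roi;M[v0:v1,u0:u1]=m[v0:v1,u0:u1]
    v,u=np.nonzero(M)
    P=np.array([ray(s,a,b,z)[:2] for a,b in zip(u,v)],np.float32)
    r=cv2.minAreaRect(P);print(name,len(u),'mean',P.mean(0),'rect',np.array(r[0]),np.array(r[1]),r[2],'z',np.median(W[v,u,2]))
    return P
H,S,V=[hsv[...,i].astype(int) for i in range(3)]
z=W[...,2]
comp((z>.018)&(z<.034),(270,350,170,235),'pack by depth',.026)
comp((H>5)&(H<20)&(S>120),(275,300,175,230),'orange',.026)
comp((H>125)&(H<165)&(S>30),(275,345,175,230),'lilac',.026)
comp((H>40)&(H<85)&(S>80),(150,190,230,265),'green',.04)
comp(((H<8)|(H>172))&(S>120),(140,160,180,240),'red',.02)
comp((H>100)&(H<125)&(S>110),(145,190,170,240),'blue beam',.046)
comp((H>15)&(H<35)&(S>120),(175,205,170,200),'wing1',.02)
comp((H>15)&(H<35)&(S>120),(175,205,220,245),'wing2',.02)
comp((z>.026)&(z<.042),(145,195,232,270),'console',.034)
E
```

```text
pack by depth 1733 mean [ 0.5483 -0.1368] rect [ 0.5485 -0.1373] [0.0901 0.128 ] 0.3945554494857788 z 0.02344508290171232
orange 70 mean [ 0.5445 -0.0757] rect [ 0.5472 -0.0755] [0.0853 0.007 ] 2.457428455352783 z 0.024914347112435137
lilac 1313 mean [ 0.55   -0.1386] rect [ 0.5502 -0.1387] [0.0688 0.1162] 0.3463444113731384 z 0.02237409116494911
green 149 mean [0.4543 0.2071] rect [0.4547 0.2127] [0.0447 0.0285] 87.5057144165039 z 0.05479047324798539
red 177 mean [0.5449 0.2613] rect [0.5463 0.261 ] [0.0904 0.0098] 1.101602554321289 z 0.019659471096707522
blue beam 730 mean [0.5326 0.207 ] rect [0.5437 0.2118] [0.1253 0.0601] 1.3731502294540405 z 0.045683858364760625
wing1 46 mean [0.6043 0.1676] rect [0.6043 0.167 ] [0.0082 0.0371] 27.54730987548828 z 0.01755842408025622
wing2 35 mean [0.4863 0.1634] rect [0.4863 0.1634] [0.0385 0.0052] 65.01534271240234 z 0.01792217524377403
console 572 mean [0.4537 0.2117] rect [0.4546 0.218 ] [0.069  0.0906] 0.17303083837032318 z 0.033272468714733196
```

View pics/crop.png

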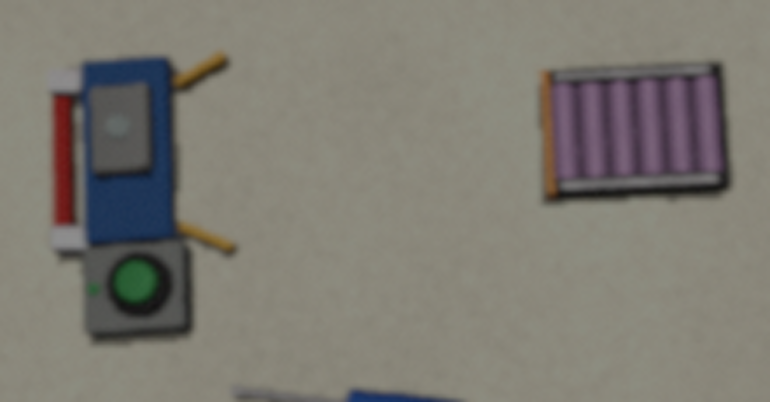

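The crop confirms the lilac pack with its orange end to the left, facing the bridge, which has the red stop on its far side. Both are rotated only slightly. I'll refine the axes, then compute the approach.

```bash
cat >> h.py <<'E'
def mask(s,cond,roi,z):
    M=np.zeros(cond.shape,np.uint8);u0,u1,v0,v1=roi;M[v0:v1,u0:u1]=cond[v0:v1,u0:u1]
    v,u=np.nonzero(M);return np.array([ray(s,a,b,z)[:2] for a,b in zip(u,v)],np.float32)
def edges(P,ax,n=10):
    "fit lines to min and max of coord (1-ax) over bins along ax; returns slope, value at mid"
    a=P[:,ax];b=P[:,1-ax];lo,hi=a.min()+.008,a.max()-.008
    B=np.linspace(lo,hi,n+1);o=[]
    for f in(np.min,np.max):
        y=[f(b[(a>=B[i])&(a<B[i+1])]) for i in range(n)];x=(B[1:]+B[:-1])/2
        k=np.polyfit(x,y,1);o+=[k[0],np.polyval(k,(lo+hi)/2)]
    return np.array(o+[(lo+hi)/2])
from scipy.spatial.transform import Rotation as Ro
def go(p,yaw,base=None):
    "travel/turn numbers to world p with tool down and tool y at yaw (rad)"
    s=manip.sense();R=Ro.from_quat(s['tool_rot']);c,k=np.cos(yaw),np.sin(yaw)
    T=Ro.from_matrix(np.array([[-k,c,0],[c,k,0],[0,0,-1]]).T.T) if 0 else Ro.from_matrix(np.column_stack([[-k,c,0],[c,k,0],[0,0,-1]]))
    d=R.inv().apply(np.array(p)-s['tcp_pos'])/.8;r=(R.inv()*T).as_rotvec()/np.pi
    print('travel',np.round(d,4),'turn',np.round(r,4))
E
python3 - <<'E'
from h import *
np.set_printoptions(precision=4,suppress=True)
s=snap('top');W=world(s);z=W[...,2]
h=cv2.cvtColor(s['pixels'],cv2.COLOR_RGB2HSV).astype(int);H,S,V=h[...,0],h[...,1],h[...,2]
P=mask(s,(H>125)&(H<165)&(S>30),(275,345,175,230),.024)
print('lilac along y',edges(P,1),'along x',edges(P,0))
Q=mask(s,(z>.018)&(z<.034),(270,350,170,235),.026)
print('pack  along y',edges(Q,1),'along x',edges(Q,0))
B=mask(s,(z>.040)&(z<.052)&(H>100)&(H<125),(145,190,170,240),.046)
print('beam along x',edges(B,0),B.min(0),B.max(0))
R=mask(s,((H<8)|(H>172))&(S>120),(140,160,180,240),.02)
print('red along x',edges(R,0),R.min(0),R.max(0))
C=mask(s,(z>.028)&(z<.040),(145,195,236,270),.034)
print('console along x',edges(C,0,6),'along y',edges(C,1,6))
G=mask(s,(H>40)&(H<85)&(S>80),(160,182,232,258),.05);print('green',G.mean(0),cv2.minEnclosingCircle(G), 'z',np.median(z[238:252,163:175]))
for r in((175,205,170,200),(175,205,220,245)):
    w=mask(s,(H>15)&(H<35)&(S>120),r,.02);print('wing',w[w[:,1].argmin()],w[w[:,1].argmax()])
go([.548,-.26,.15],.03)
E
```

```text
lilac along y [-0.0119  0.5171 -0.0059  0.5841 -0.1387] along x [ 0.0035 -0.1959  0.0245 -0.0815  0.5502]
pack  along y [-0.0088  0.5051 -0.0069  0.5926 -0.1374] along x [ 0.0034 -0.2001  0.0072 -0.0741  0.5489]
beam along x [0.0369 0.1813 0.0274 0.2401 0.5447] [0.4801 0.1799] [0.6094 0.2432]
red along x [0.0183 0.2562 0.0186 0.266  0.5463] [0.5011 0.2555] [0.5914 0.2668]Traceback (most recent call last):
  File "<stdin>", line 14, in <module>
  File "h.py", line 24, in edges
    y=[f(b[(a>=B[i])&(a<B[i+1])]) for i in range(n)];x=(B[1:]+B[:-1])/2
       ~^^^^^^^^^^^^^^^^^^^^^^^^^
    return _wrapreduction(a, np.minimum, 'min', axis, None, out,
                          keepdims=keepdims, initial=initial, where=where)
    return ufunc.reduce(obj, axis, dtype, out, **passkwargs)
           ~~~~~~~~~~~~^^^^^^^^^^^^^^^^^^^^^^^^^^^^^^^^^^^^^
ValueError: zero-size array to reduction operation minimum which has no identity
```

```bash
python3 - <<'E'
from h import *
go([.549,-.255,.15],.026)
E
```

```text
travel [-0.751  -0.8741  0.1019] turn [-4.000e-04  2.000e-04  3.928e-01]
```

Call:
apply_moves:
  claw: [0.2,0.2,0.2,0.2,0.2]
  travel:
    - [0,0,0]
    - [0,0,0]
    - [0,0,0]
    - [0,0,0]
    - [0,0,0]
  turn:
    - [0,0,0.039]
    - [0,0,0.078]
    - [0,0,0.117]
    - [0,0,0.156]
    - [0,0,0.195]

```text
t: 0.62
tcp_pos: [0.191, 0.5949, 0.231]
tool_rot: [0.448, 0.894, -0.0, -0.0]
force: [-0.4, 0.4, 0.2]
finger_gap: 0.603
gripper_force: 0.0
```

Call:
apply_moves:
  claw: [0.2,0.2,0.2,0.2,0.2]
  travel:
    - [0,0,0]
    - [0,0,0]
    - [0,0,0]
    - [0,0,0]
    - [0,0,0]
  turn:
    - [0,0,0.039]
    - [0,0,0.078]
    - [0,0,0.117]
    - [0,0,0.156]
    - [0,0,0.195]

```text
t: 1.03
tcp_pos: [0.191, 0.5948, 0.231]
tool_rot: [0.697, 0.717, -0.0, 0.0]
force: [-0.1, 0.3, 0.3]
finger_gap: 0.598
gripper_force: 0.0
```

```bash
python3 - <<'E'
from h import *
s=manip.sense();print(s['t'],s['tcp_pos'],s['q'],s['finger_gap'])
go([.549,-.255,.15],.026)
E
```

```text
1.0333 [0.19098989 0.59483071 0.23099647] [ 1.08149475e+00  5.27793301e-01  1.43311890e+00 -1.19789966e-05
  1.18138859e+00  1.05280698e+00] 0.5975308978592829
travel [-1.0746  0.4169  0.1018] turn [-0.0001  0.0002  0.0009]
```

Call:
apply_moves:
  claw: [0.2,0.2,0.2,0.2,0.2]
  travel:
    - [-0.043,0.0167,0]
    - [-0.086,0.0334,0]
    - [-0.129,0.05,0]
    - [-0.172,0.0667,0]
    - [-0.215,0.0834,0]
  turn:
    - [0,0,0]
    - [0,0,0]
    - [0,0,0]
    - [0,0,0]
    - [0,0,0]

```text
t: 1.45
tcp_pos: [0.2639, 0.4239, 0.2312]
tool_rot: [0.694, 0.72, -0.0, 0.0]
force: [1.0, -0.3, -0.6]
finger_gap: 0.599
gripper_force: 0.0
```

Call:
apply_moves:
  claw: [0.2,0.2,0.2,0.2,0.2]
  travel:
    - [-0.043,0.0167,0]
    - [-0.086,0.0334,0]
    - [-0.129,0.05,0]
    - [-0.172,0.0667,0]
    - [-0.215,0.0834,0]
  turn:
    - [0,0,0]
    - [0,0,0]
    - [0,0,0]
    - [0,0,0]
    - [0,0,0]

```text
t: 1.87
tcp_pos: [0.3367, 0.2543, 0.2314]
tool_rot: [0.695, 0.719, 0.0, 0.0]
force: [0.1, 0.1, -0.5]
finger_gap: 0.6
gripper_force: 0.0
```

Call:
apply_moves:
  claw: [0.2,0.2,0.2,0.2,0.2]
  travel:
    - [-0.043,0.0167,0]
    - [-0.086,0.0334,0]
    - [-0.129,0.05,0]
    - [-0.172,0.0667,0]
    - [-0.215,0.0834,0]
  turn:
    - [0,0,0]
    - [0,0,0]
    - [0,0,0]
    - [0,0,0]
    - [0,0,0]

```text
t: 2.28
tcp_pos: [0.4094, 0.0845, 0.2315]
tool_rot: [0.695, 0.719, 0.0, 0.0]
force: [0.7, 0.1, -0.0]
finger_gap: 0.598
gripper_force: 0.0
```

Call:
apply_moves:
  claw: [0.2,0.2,0.2,0.2,0.2]
  travel:
    - [-0.043,0.0167,0]
    - [-0.086,0.0334,0]
    - [-0.129,0.05,0]
    - [-0.172,0.0667,0]
    - [-0.215,0.0834,0]
  turn:
    - [0,0,0]
    - [0,0,0]
    - [0,0,0]
    - [0,0,0]
    - [0,0,0]

```text
t: 2.7
tcp_pos: [0.482, -0.0851, 0.2313]
tool_rot: [0.695, 0.719, 0.0, -0.0]
force: [0.5, -0.2, -0.4]
finger_gap: 0.601
gripper_force: 0.0
```

Call:
apply_moves:
  claw: [0.2,0.2,0.2,0.2,0.2]
  travel:
    - [-0.043,0.0167,0]
    - [-0.086,0.0334,0]
    - [-0.129,0.05,0]
    - [-0.172,0.0667,0]
    - [-0.215,0.0834,0]
  turn:
    - [0,0,0]
    - [0,0,0]
    - [0,0,0]
    - [0,0,0]
    - [0,0,0]

```text
t: 3.12
tcp_pos: [0.5546, -0.2546, 0.2311]
tool_rot: [0.695, 0.719, 0.0, -0.0]
force: [1.1, -0.1, -0.8]
finger_gap: 0.595
gripper_force: 0.0
```

```bash
python3 - <<'E'
from h import *
s=manip.sense();print(s['t'],s['tcp_pos'],s['q'],s['finger_gap'])
go([.549,-.255,.008],.026)
E
```

```text
3.1167 [ 0.55464964 -0.25460252  0.23109407] [-6.13280733e-01  5.07948345e-01  1.47090161e+00  9.42675302e-05
  1.16323706e+00 -6.47650743e-01] 0.5949793036934159
travel [-0.0004 -0.007   0.2789] turn [-0.0001 -0.0001  0.0027]
```

Call:
apply_moves:
  claw: [0.2,0.2,0.2,0.2,0.2]
  travel:
    - [0,-0.002,0.045]
    - [0,-0.004,0.09]
    - [0,-0.006,0.135]
    - [0,-0.007,0.18]
    - [0,-0.007,0.22]
  turn:
    - [0,0,0]
    - [0,0,0]
    - [0,0,0]
    - [0,0,0]
    - [0,0,0.0027]

```text
t: 3.53
tcp_pos: [0.5479, -0.2528, 0.0531]
tool_rot: [0.698, 0.716, -0.0, -0.001]
force: [-0.6, 0.3, 0.4]
finger_gap: 0.6
gripper_force: 0.0
```

Call:
apply_moves:
  claw: [0.2,0.2,0.2,0.2,0.2]
  travel:
    - [0,0,0.02]
    - [0,0,0.038]
    - [0,0,0.05]
    - [0,0,0.058]
    - [0,0,0.058]
  turn:
    - [0,0,0]
    - [0,0,0]
    - [0,0,0]
    - [0,0,0]
    - [0,0,0]

```text
t: 3.95
tcp_pos: [0.5483, -0.2527, 0.0078]
tool_rot: [0.698, 0.716, -0.0, -0.001]
force: [-0.6, -0.1, 0.0]
finger_gap: 0.596
gripper_force: 0.0
```

```bash
python3 - <<'E'
from h import *
s=manip.sense();print(s['t'],s['tcp_pos'],s['force'])
go([.549,-.215,.008],.026);go([.5465,.115,.008],.026)
a=snap('top','t1.png');b=snap('wrist','w1.png')
cv2.imwrite('pics/c1.png',np.hstack([cv2.resize(a['pixels'][120:280,140:400],(455,280)),cv2.resize(b['pixels'],(340,280))])[:,:,::-1])
E
```

```text
3.95 [ 0.54826209 -0.25269253  0.00779395] [-0.58345832 -0.05045086  0.02952408]
travel [ 0.0471  0.0022 -0.0002] turn [-0.0005 -0.0004  0.0001]
travel [4.595e-01 9.900e-03 3.000e-04] turn [-0.0005 -0.0004  0.0001]
```

View pics/c1.png

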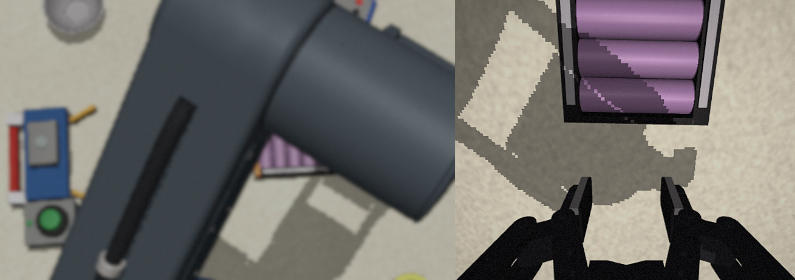

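The left panel shows the top view, with the arm over the pack and nothing disturbed. The right panel shows the wrist view, with the fingers at (580,190) and (675,190) just behind the pack's rear edge, which runs from (565,122) to (708,122). I'll check the lateral offset from the wrist camera.

```bash
python3 - <<'E'
from h import *
np.set_printoptions(precision=4,suppress=True)
s=snap('wrist');W=world(s);z=W[...,2];v,u=np.indices(z.shape)
P=W[(z>.019)&(z<.032)&(v<250*1)&(W[...,1]>-.22)&(np.abs(W[...,0]-.55)<.07)][:,:2]
print(len(P),P.min(0),P.max(0));print(edges(P.astype(float),1,6),edges(P.astype(float),0,6))
E
```

```text
44597 [ 0.5088 -0.2036] [ 0.5979 -0.1409]
[-0.0144  0.5092 -0.0008  0.5978 -0.1723] [ 0.0016 -0.2035  0.0292 -0.1418  0.5534]
```

Call:
apply_moves:
  claw: [0.2,0.2,0.2,0.2,0.2]
  travel:
    - [0.012,0.004,0]
    - [0.024,0.004,0]
    - [0.035,0.004,0]
    - [0.043,0.004,0]
    - [0.051,0.004,0]
  turn:
    - [0,0,0]
    - [0,0,0]
    - [0,0,0]
    - [0,0,0]
    - [0,0,0]

```text
t: 4.52
tcp_pos: [0.5512, -0.2112, 0.0093]
tool_rot: [0.697, 0.717, -0.0, 0.001]
force: [0.8, -1.4, -1.0]
finger_gap: 0.6
gripper_force: 0.8
```

Call:
apply_moves:
  claw: [0.2,0.2,0.2,0.2,0.2]
  travel:
    - [0.01,0,0]
    - [0.022,0,0]
    - [0.034,0,0]
    - [0.046,0.001,0]
    - [0.058,0.001,0]
  turn:
    - [0,0,0]
    - [0,0,0]
    - [0,0,0]
    - [0,0,0]
    - [0,0,0]

```text
t: 4.93
tcp_pos: [0.5511, -0.1653, 0.0092]
tool_rot: [0.698, 0.716, 0.0, 0.001]
force: [-0.6, -4.0, 2.9]
finger_gap: 0.597
gripper_force: 1.8
```

Call:
apply_moves:
  claw: [0.2,0.2,0.2,0.2,0.2]
  travel:
    - [0.012,0,0]
    - [0.024,0,0]
    - [0.036,0,0]
    - [0.048,0.001,0]
    - [0.06,0.001,0]
  turn:
    - [0,0,0]
    - [0,0,0]
    - [0,0,0]
    - [0,0,0]
    - [0,0,0]

```text
t: 5.35
tcp_pos: [0.5503, -0.117, 0.0091]
tool_rot: [0.698, 0.716, 0.0, 0.0]
force: [-0.7, -5.4, 3.4]
finger_gap: 0.601
gripper_force: 2.4
```

Call:
apply_moves:
  claw: [0.2,0.2,0.2,0.2,0.2]
  travel:
    - [0.012,0,0]
    - [0.024,0,0]
    - [0.036,0,0]
    - [0.048,0.001,0]
    - [0.06,0.001,0]
  turn:
    - [0,0,0]
    - [0,0,0]
    - [0,0,0]
    - [0,0,0]
    - [0,0,0]

```text
t: 5.77
tcp_pos: [0.5494, -0.0687, 0.0088]
tool_rot: [0.698, 0.716, -0.0, -0.0]
force: [-0.5, -3.6, 3.4]
finger_gap: 0.601
gripper_force: 2.3
```

Call:
apply_moves:
  claw: [0.2,0.2,0.2,0.2,0.2]
  travel:
    - [0.012,0,0]
    - [0.024,0,0]
    - [0.036,0,0]
    - [0.046,0.001,0]
    - [0.05,0.001,0]
  turn:
    - [0,0,0]
    - [0,0,0]
    - [0,0,0]
    - [0,0,0]
    - [0,0,0]

```text
t: 6.18
tcp_pos: [0.5488, -0.0281, 0.0088]
tool_rot: [0.697, 0.717, -0.0, -0.001]
force: [-0.2, -3.8, 3.2]
finger_gap: 0.602
gripper_force: 2.1
```

```bash
python3 - <<'E'
from h import *
np.set_printoptions(precision=4,suppress=True)
a=snap('top');b=snap('wrist')
cv2.imwrite('pics/c2.png',np.hstack([cv2.resize(a['pixels'][120:280,140:400],(455,280)),cv2.resize(b['pixels'],(340,280))])[:,:,::-1])
s=manip.sense();print(s['t'],s['tcp_pos'],s['force']);t=s['tcp_pos']
W=world(b);z=W[...,2];v,u=np.indices(z.shape)
P=W[(z>.019)&(z<.032)&(v<250)&(W[...,1]>t[1]+.005)&(np.abs(W[...,0]-.55)<.055)&(W[...,1]<t[1]+.09)][:,:2].astype(float)
print(P.min(0),P.max(0));print(edges(P,1,6),edges(P,0,6))
go([.5465,.115,.008],.026)
E
```

```text
6.2833 [ 0.5484 -0.0281  0.0085] [0.277  0.914  1.3553]
[ 0.5052 -0.0057] [0.5953 0.0619]
[-0.0269  0.506  -0.0215  0.5946  0.0281] [ 0.0236 -0.005   0.0001  0.0619  0.5503]
travel [0.1789 0.0024 0.0009] turn [-0.0007 -0.0005  0.0002]
```

View pics/c2.png

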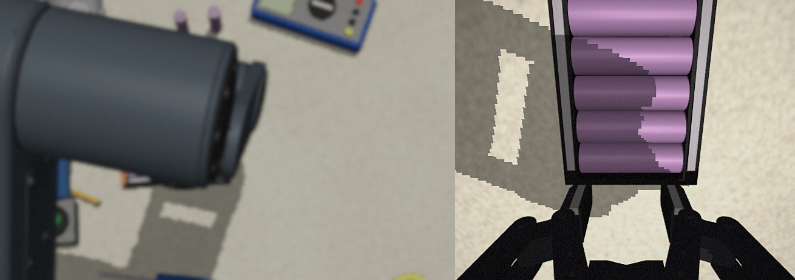

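The pack is aligned with the lane: its rear edge runs from (567,182) to (697,182) just ahead of the fingers, and its slope matches the bridge.

Call:
apply_moves:
  claw: [0.2,0.2,0.2,0.2,0.2]
  travel:
    - [0.008,0,0]
    - [0.018,0,0]
    - [0.028,0,0]
    - [0.038,0,0]
    - [0.048,0,0]
  turn:
    - [0,0,0]
    - [0,0,0]
    - [0,0,0]
    - [0,0,0]
    - [0,0,0]

```text
t: 6.7
tcp_pos: [0.5478, 0.0097, 0.0086]
tool_rot: [0.698, 0.716, -0.0, -0.001]
force: [-0.1, -1.2, -1.1]
finger_gap: 0.599
gripper_force: 0.7
```

Call:
apply_moves:
  claw: [0.2,0.2,0.2,0.2,0.2]
  travel:
    - [0.01,0,0]
    - [0.02,0,0]
    - [0.03,0,0]
    - [0.04,0,0]
    - [0.048,0,0]
  turn:
    - [0,0,0]
    - [0,0,0]
    - [0,0,0]
    - [0,0,0]
    - [0,0,0]

```text
t: 7.12
tcp_pos: [0.5471, 0.0481, 0.0089]
tool_rot: [0.698, 0.716, -0.0, -0.0]
force: [-0.7, -1.3, -0.7]
finger_gap: 0.599
gripper_force: 0.7
```

Call:
apply_moves:
  claw: [0.2,0.2,0.2,0.2,0.2]
  travel:
    - [0.01,0,0]
    - [0.02,0,0]
    - [0.03,0,0]
    - [0.038,0,0]
    - [0.044,0,0]
  turn:
    - [0,0,0]
    - [0,0,0]
    - [0,0,0]
    - [0,0,0]
    - [0,0,0]

```text
t: 7.53
tcp_pos: [0.5463, 0.0831, 0.0089]
tool_rot: [0.698, 0.717, -0.0, -0.0]
force: [-0.2, -1.5, -1.3]
finger_gap: 0.599
gripper_force: 0.8
```

```bash
python3 - <<'E'
from h import *
np.set_printoptions(precision=4,suppress=True)
a=snap('scene');b=snap('wrist')
cv2.imwrite('pics/c3.png',np.hstack([cv2.resize(a['pixels'][160:260,310:430],(400,333)),cv2.resize(b['pixels'],(400,333))])[:,:,::-1])
s=manip.sense();print(s['t'],s['tcp_pos'],s['force']);t=s['tcp_pos']
W=world(b);z=W[...,2];v,u=np.indices(z.shape)
P=W[(z>.019)&(z<.032)&(v<250)&(W[...,1]>t[1]+.005)&(np.abs(W[...,0]-.55)<.05)&(W[...,1]<t[1]+.05)][:,:2].astype(float)
print(P.min(0),P.max(0));print(edges(P,0,6))
E
```

```text
7.6333 [0.5462 0.0833 0.009 ] [ 0.0221 -0.4207 -1.0772]
[0.5041 0.1057] [0.5935 0.1333]
[ 0.0233  0.1064 -0.0002  0.1332  0.5488]
```

View pics/c3.png

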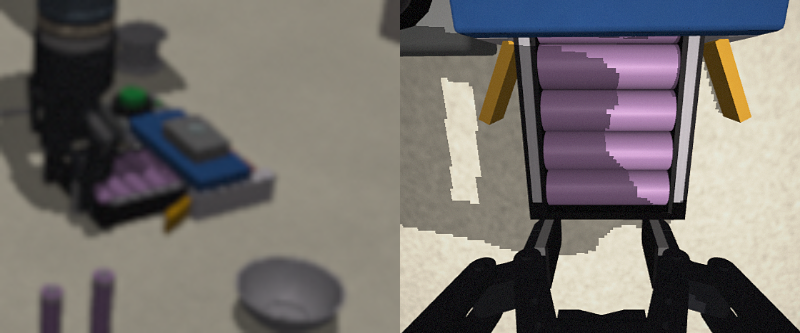

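The pack is under the beam and centred between the yellow wings at (500,85) and (728,80). Its rear edge is at row 212, with about 22 mm left to go. I'll finish slowly, watching the force.

Call:
apply_moves:
  claw: [0.2,0.2,0.2,0.2,0.2]
  travel:
    - [0.006,0,0]
    - [0.012,0,0]
    - [0.017,0,0]
    - [0.021,0,0]
    - [0.024,0,0]
  turn:
    - [0,0,0]
    - [0,0,0]
    - [0,0,0]
    - [0,0,0]
    - [0,0,0]

```text
t: 8.05
tcp_pos: [0.5459, 0.1016, 0.009]
tool_rot: [0.698, 0.716, 0.0, 0.0]
force: [0.5, -2.4, 0.4]
finger_gap: 0.595
gripper_force: 1.2
```

Call:
apply_moves:
  claw: [0.2,0.2,0.2]
  travel:
    - [0.001,0,0]
    - [0.002,0,0]
    - [0.003,0,0]
  turn:
    - [0,0,0]
    - [0,0,0]
    - [0,0,0]

```text
t: 8.3
tcp_pos: [0.5459, 0.1037, 0.009]
tool_rot: [0.698, 0.716, -0.0, 0.0]
force: [-0.0, -3.0, 0.7]
finger_gap: 0.599
gripper_force: 1.3
```

Call:
apply_moves:
  claw: [0.2,0.2,0.2]
  travel:
    - [0.001,0,0]
    - [0.002,0,0]
    - [0.002,0,0]
  turn:
    - [0,0,0]
    - [0,0,0]
    - [0,0,0]

```text
t: 8.55
tcp_pos: [0.5459, 0.1054, 0.009]
tool_rot: [0.698, 0.716, 0.0, 0.0]
force: [0.1, -2.0, 1.4]
finger_gap: 0.598
gripper_force: 1.1
```

Call:
apply_moves:
  claw: [0.2,0.2,0.2]
  travel:
    - [0.001,0,0]
    - [0.002,0,0]
    - [0.002,0,0]
  turn:
    - [0,0,0]
    - [0,0,0]
    - [0,0,0]

```text
t: 8.8
tcp_pos: [0.5458, 0.1071, 0.009]
tool_rot: [0.698, 0.716, 0.0, 0.0]
force: [-0.4, -2.7, 1.9]
finger_gap: 0.601
gripper_force: 1.3
```

Call:
apply_moves:
  claw: [0.2,0.2,0.2]
  travel:
    - [0.001,0,0]
    - [0.002,0,0]
    - [0.002,0,0]
  turn:
    - [0,0,0]
    - [0,0,0]
    - [0,0,0]

```text
t: 9.05
tcp_pos: [0.5457, 0.1087, 0.0089]
tool_rot: [0.698, 0.716, 0.0, 0.0]
force: [0.9, -1.8, 2.0]
finger_gap: 0.599
gripper_force: 1.3
```

Call:
apply_moves:
  claw: [0.2,0.2,0.2]
  travel:
    - [0.001,0,0]
    - [0.002,0,0]
    - [0.002,0,0]
  turn:
    - [0,0,0]
    - [0,0,0]
    - [0,0,0]

```text
t: 9.3
tcp_pos: [0.5457, 0.1103, 0.009]
tool_rot: [0.698, 0.716, 0.0, 0.0]
force: [1.3, -2.2, 1.6]
finger_gap: 0.601
gripper_force: 1.4
```

```bash
python3 - <<'E'
from h import *
np.set_printoptions(precision=4,suppress=True)
b=snap('wrist')
s=manip.sense();print(s['t'],s['tcp_pos'],s['force']);t=s['tcp_pos']
W=world(b);z=W[...,2];v,u=np.indices(z.shape)
P=W[(z>.019)&(z<.032)&(v<250)&(W[...,1]>t[1]+.005)&(np.abs(W[...,0]-.55)<.05)&(W[...,1]<t[1]+.04)][:,:2].astype(float)
print(edges(P,0,6))
h=cv2.cvtColor(b['pixels'],cv2.COLOR_RGB2HSV)
m=(z>.04)&(z<.052)&(h[...,0]>95)&(h[...,0]<130);print('beam near edge',edges(W[m][:,:2].astype(float),0,6),W[m].min(0),W[m].max(0))
E
```

```text
9.35 [0.5457 0.1104 0.0089] [ 0.3609 -2.5024  2.0139]
[ 0.0225  0.1331 -0.      0.1503  0.5482]
beam near edge [-0.3239  0.1323 -0.1104  0.2074  0.5371] [0.4601 0.0996 0.04  ] [0.6141 0.2181 0.052 ]
```

Call:
apply_moves:
  claw: [0.2,0.2,0.2,0.2]
  travel:
    - [0.001,0,0]
    - [0.002,0,0]
    - [0.003,0,0]
    - [0.003,0,0]
  turn:
    - [0,0,0]
    - [0,0,0]
    - [0,0,0]
    - [0,0,0]

```text
t: 9.68
tcp_pos: [0.5456, 0.1127, 0.009]
tool_rot: [0.698, 0.716, 0.0, 0.0]
force: [-0.4, -3.9, 2.5]
finger_gap: 0.603
gripper_force: 1.5
```

```bash
python3 - <<'E'
from h import *
np.set_printoptions(precision=4,suppress=True)
b=snap('wrist');a=snap('scene')
s=manip.sense();print(s['t'],s['tcp_pos'],s['force']);t=s['tcp_pos']
W=world(b);z=W[...,2];v,u=np.indices(z.shape)
P=W[(z>.019)&(z<.032)&(v<250)&(W[...,1]>t[1]+.005)&(np.abs(W[...,0]-.55)<.05)&(W[...,1]<t[1]+.04)][:,:2].astype(float)
print(edges(P,0,6))
m=(z>.043)&(z<.049)&(W[...,1]>.155)&(abs(W[...,0]-.547)<.06);print('beam near edge',edges(W[m][:,:2].astype(float),0,6))
A=world(a);h=cv2.cvtColor(a['pixels'],cv2.COLOR_RGB2HSV)
m=(h[...,0]>125)&(h[...,0]<165)&(h[...,1]>50)&(abs(A[...,0]-.55)<.06)&(A[...,1]>.08)&(A[...,1]<.25);print('lilac',A[m].min(0),A[m].max(0))
E
```

```text
9.7833 [0.5456 0.1127 0.009 ] [ 0.2274 -2.4615  2.4925]
[ 0.0266  0.1354 -0.0002  0.1527  0.5479]
beam near edge [ 0.0323  0.1798 -0.1244  0.204   0.547 ]
lilac [0.4932 0.0809 0.0039] [0.6093 0.1913 0.1745]
```

Call:
apply_moves:
  claw: [0.2,0.2,0.2]
  travel:
    - [0.001,0,0]
    - [0.002,0,0]
    - [0.002,0,0]
  turn:
    - [0,0,0]
    - [0,0,0]
    - [0,0,0]

```text
t: 10.03
tcp_pos: [0.5456, 0.1143, 0.0089]
tool_rot: [0.698, 0.716, 0.0, 0.0]
force: [0.0, -3.0, 2.2]
finger_gap: 0.601
gripper_force: 1.6
```

Call:
apply_moves:
  claw: [0.2,0.2,0.2]
  travel:
    - [0.001,0,0]
    - [0.002,0,0]
    - [0.002,0,0]
  turn:
    - [0,0,0]
    - [0,0,0]
    - [0,0,0]

```text
t: 10.28
tcp_pos: [0.5456, 0.1154, 0.0089]
tool_rot: [0.698, 0.717, -0.0, 0.0]
force: [-0.4, -6.0, 2.8]
finger_gap: 0.601
gripper_force: 2.8
```

Call:
apply_moves:
  claw: [0.2,0.2,0.2]
  travel:
    - [0.001,0,0]
    - [0.002,0,0]
    - [0.002,0,0]
  turn:
    - [0,0,0]
    - [0,0,0]
    - [0,0,0]

```text
t: 10.53
tcp_pos: [0.5461, 0.1156, 0.009]
tool_rot: [0.697, 0.717, -0.001, 0.001]
force: [0.4, -11.4, 2.1]
finger_gap: 0.6
gripper_force: 5.5
```

The force is rising sharply and the TCP has stalled at y ≈ 0.1156, as predicted for home. I'll give one small seating push, then back off.

Call:
apply_moves:
  claw: [0.2,0.2,0.2]
  travel:
    - [0.001,0,0]
    - [0.002,0,0]
    - [0.002,0,0]
  turn:
    - [0,0,0]
    - [0,0,0]
    - [0,0,0]

```text
t: 10.78
tcp_pos: [0.5465, 0.1158, 0.009]
tool_rot: [0.696, 0.718, -0.001, 0.002]
force: [0.6, -16.8, 1.7]
finger_gap: 0.597
gripper_force: 8.3
```

Call:
apply_moves:
  claw: [0.2,0.2,0.2,0.2,0.2]
  travel:
    - [-0.01,0,0]
    - [-0.025,0,0]
    - [-0.045,0,0]
    - [-0.07,0,0]
    - [-0.09,0,0]
  turn:
    - [0,0,0]
    - [0,0,0]
    - [0,0,0]
    - [0,0,0]
    - [0,0,0]

```text
t: 11.2
tcp_pos: [0.5467, 0.0465, 0.0085]
tool_rot: [0.698, 0.716, -0.0, -0.001]
force: [0.5, 0.3, -0.4]
finger_gap: 0.599
gripper_force: 0.0
```

Call:
apply_moves:
  claw: [-1,-1,-1,-1,-1]
  travel:
    - [0,0,-0.04]
    - [0,0,-0.08]
    - [0,0,-0.12]
    - [0,0,-0.16]
    - [0,0,-0.19]
  turn:
    - [0,0,0]
    - [0,0,0]
    - [0,0,0]
    - [0,0,0]
    - [0,0,0]

```text
t: 11.62
tcp_pos: [0.5474, 0.0473, 0.1629]
tool_rot: [0.698, 0.716, 0.001, 0.0]
force: [-0.3, -0.8, -0.8]
finger_gap: -0.001
gripper_force: 0.0
```

```bash
python3 - <<'E'
from h import *
np.set_printoptions(precision=4,suppress=True)
b=snap('wrist')
cv2.imwrite('pics/w4.png',b['pixels'][:,:,::-1])
s=manip.sense();print(s['t'],s['tcp_pos'],s['force'],s['finger_gap'])
W=world(b);z=W[...,2];h=cv2.cvtColor(b['pixels'],cv2.COLOR_RGB2HSV).astype(int)
m=(h[...,0]>40)&(h[...,0]<85)&(h[...,1]>80)
if m.sum():
    n,l,st,c=cv2.connectedComponentsWithStats(m.astype(np.uint8));i=1+st[1:,4].argmax();print(st[i],c[i],W[l==i].mean(0),np.median(W[l==i],0))
go([.455,.206,.10],.026)
E
```

```text
11.6667 [0.5501 0.0472 0.167 ] [1.1259 0.1222 2.7601] 0.000490453140095964
[319 388   8  12  22] [322.3636 393.9545] [0.5557 0.0676 0.2457] [0.5561 0.0646 0.2429]
travel [ 0.2016 -0.1145  0.0826] turn [0.003  0.     0.0001]
```

View pics/w4.png

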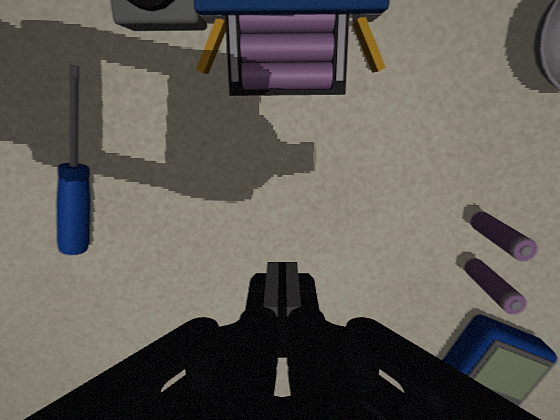

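The pack sits straight in the lane (rear edge at row 95, columns 230–345), and the fingers are shut and clear. I'll move so the wrist camera sees the button.

Call:
apply_moves:
  claw: [-1,-1,-1,-1,-1]
  travel:
    - [0.016,-0.03,0]
    - [0.032,-0.06,0]
    - [0.048,-0.09,0]
    - [0.064,-0.116,0]
    - [0.064,-0.116,0]
  turn:
    - [0,0,0]
    - [0,0,0]
    - [0,0,0]
    - [0,0,0]
    - [0,0,0]

```text
t: 12.08
tcp_pos: [0.4461, 0.0979, 0.1599]
tool_rot: [0.697, 0.717, -0.003, -0.004]
force: [1.1, -0.4, 0.3]
finger_gap: 0.006
gripper_force: 0.0
```

```bash
python3 - <<'E'
from h import *
np.set_printoptions(precision=4,suppress=True)
s=manip.sense();print(s['t'],s['tcp_pos'],s['force'],s['finger_gap'])
for n in('wrist','top','scene'):
    b=snap(n);W=world(b);h=cv2.cvtColor(b['pixels'],cv2.COLOR_RGB2HSV).astype(int)
    m=(h[...,0]>40)&(h[...,0]<85)&(h[...,1]>80)&(abs(W[...,0]-.455)<.05)&(abs(W[...,1]-.207)<.05)
    if m.sum():
        k,l,st,c=cv2.connectedComponentsWithStats(m.astype(np.uint8));i=1+st[1:,4].argmax()
        zz=np.percentile(W[l==i][:,2],80);T=W[(l==i)&(abs(W[...,2]-zz)<.004)]
        print(n,st[i],c[i],'ztop',zz,'mid',(T.min(0)+T.max(0))/2,T.max(0)-T.min(0),'ray',ray(b,*c[i],zz))
go([.455,.206,.075],.026)
E
```

```text
12.0833 [0.4461 0.0979 0.1599] [ 1.0776 -0.3509  0.2742] 0.0056309948516736225
wrist [ 281   36   43   46 1511] [302.4752  58.597 ] ztop 0.056053226794414275 mid [0.4555 0.201  0.0549] [0.0271 0.0268 0.0056] ray [0.4559 0.2007 0.0561]
scene [345 187   9   6  43] [349.3953 189.3953] ztop 0.05394502331914431 mid [0.4628 0.1965 0.0533] [0.0193 0.0207 0.0063] ray [0.4714 0.1899 0.0539]
travel [0.1374 0.0053 0.1074] turn [ 0.0003 -0.0001  0.0002]
```

Call:
apply_moves:
  claw: [-1,-1,-1,-1,-1]
  travel:
    - [0.035,0.006,0]
    - [0.07,0.006,0]
    - [0.1,0.006,0]
    - [0.125,0.006,0.02]
    - [0.133,0.006,0.04]
  turn:
    - [0,0,0]
    - [0,0,0]
    - [0,0,0]
    - [0,0,0]
    - [0,0,0]

```text
t: 12.65
tcp_pos: [0.4579, 0.2047, 0.1292]
tool_rot: [0.697, 0.717, 0.003, 0.001]
force: [0.1, -0.3, -0.4]
finger_gap: -0.002
gripper_force: 0.0
```

Call:
apply_moves:
  claw: [-1,-1,-1,-1,-1]
  travel:
    - [0,0,0.02]
    - [0,0,0.04]
    - [0,0,0.058]
    - [0,0,0.07]
    - [0,0,0.07]
  turn:
    - [0,0,0]
    - [0,0,0]
    - [0,0,0]
    - [0,0,0]
    - [0,0,0]

```text
t: 13.07
tcp_pos: [0.4552, 0.2018, 0.0709]
tool_rot: [0.698, 0.716, -0.001, -0.001]
force: [-0.5, -0.8, 0.6]
finger_gap: 0.001
gripper_force: 0.0
```

```bash
python3 - <<'E'
from h import *
s=manip.sense();print(s['t'],s['tcp_pos'],s['force'])
a=snap('top');b=snap('wrist')
b=snap('wrist');c=snap('scene')
cv2.imwrite('pics/c5.png',np.hstack([cv2.resize(c['pixels'][150:250,300:420],(400,333)),cv2.resize(b['pixels'],(400,333))])[:,:,::-1])
go([.4545,.203,.055],.026)
E
```

```text
13.0667 [0.45520376 0.20182077 0.07091481] [-0.53270852 -0.78579112  0.58593829]
travel [ 0.001  -0.0021  0.0231] turn [ 0.0005 -0.0001 -0.    ]
```

View pics/c5.png

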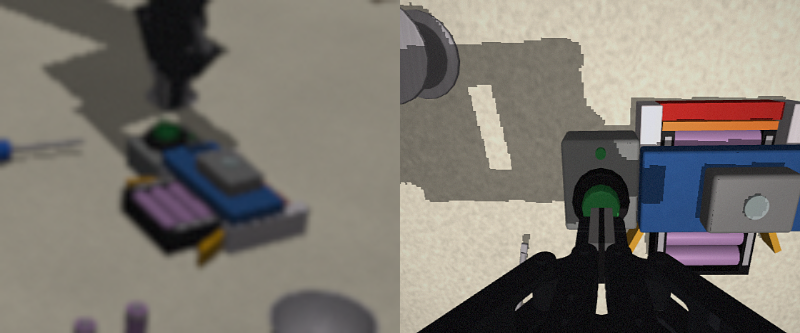

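The orange end sits flush against the red stop at (710,122), and the shut fingertips are over the green button at (600,205). Pressing now.

Call:
apply_moves:
  claw: [-1,-1,-1,-1,-1]
  travel:
    - [0.001,-0.001,0.006]
    - [0.001,-0.001,0.012]
    - [0.001,-0.001,0.016]
    - [0.001,-0.001,0.02]
    - [0.001,-0.001,0.022]
  turn:
    - [0,0,0]
    - [0,0,0]
    - [0,0,0]
    - [0,0,0]
    - [0,0,0]

```text
t: 13.68
tcp_pos: [0.4542, 0.2031, 0.055]
tool_rot: [0.698, 0.716, -0.0, -0.0]
force: [-1.2, 0.6, 1.8]
finger_gap: -0.001
gripper_force: 1.0
```

Call:
apply_moves:
  claw: [-1,-1,-1,-1]
  travel:
    - [0,0,0.001]
    - [0,0,0.003]
    - [0,0,0.004]
    - [0,0,0.004]
  turn:
    - [0,0,0]
    - [0,0,0]
    - [0,0,0]
    - [0,0,0]

```text
t: 14.02
tcp_pos: [0.4543, 0.203, 0.0522]
tool_rot: [0.698, 0.716, -0.0, -0.0]
force: [-1.5, -0.1, 3.3]
finger_gap: -0.005
gripper_force: 1.8
```

Call:
apply_moves:
  claw: [-1,-1,-1,-1]
  travel:
    - [0,0,0.001]
    - [0,0,0.003]
    - [0,0,0.004]
    - [0,0,0.004]
  turn:
    - [0,0,0]
    - [0,0,0]
    - [0,0,0]
    - [0,0,0]

```text
t: 14.35
tcp_pos: [0.4544, 0.2031, 0.0499]
tool_rot: [0.698, 0.716, 0.0, 0.0]
force: [-3.2, -1.7, 12.5]
finger_gap: 0.002
gripper_force: 6.3
```

Call:
apply_moves:
  claw: [-1,-1,-1,-1]
  travel:
    - [0,0,0.001]
    - [0,0,0.002]
    - [0,0,0.002]
    - [0,0,0.002]
  turn:
    - [0,0,0]
    - [0,0,0]
    - [0,0,0]
    - [0,0,0]

```text
t: 14.68
tcp_pos: [0.4544, 0.2031, 0.0497]
tool_rot: [0.698, 0.716, 0.001, 0.0]
force: [-4.4, -1.4, 25.0]
finger_gap: -0.001
gripper_force: 12.4
```

The button bottomed out: the TCP stalled at z = 0.0497 and the force rose to 25 N. Now I'll release straight up.

Call:
apply_moves:
  claw: [-1,-1,-1,-1,-1]
  travel:
    - [0,0,-0.01]
    - [0,0,-0.03]
    - [0,0,-0.06]
    - [0,0,-0.09]
    - [0,0,-0.12]
  turn:
    - [0,0,0]
    - [0,0,0]
    - [0,0,0]
    - [0,0,0]
    - [0,0,0]

```text
t: 15.1
tcp_pos: [0.4542, 0.2029, 0.1438]
tool_rot: [0.698, 0.716, -0.0, -0.0]
force: [-0.6, -0.3, -0.3]
finger_gap: 0.003
gripper_force: 0.0
```

Call:
apply_moves:
  claw: [-1,-1,-1,-1,-1]
  travel:
    - [-0.04,0,0]
    - [-0.08,0,0]
    - [-0.11,0,0]
    - [-0.13,0,0]
    - [-0.13,0,0]
  turn:
    - [0,0,0]
    - [0,0,0]
    - [0,0,0]
    - [0,0,0]
    - [0,0,0]

```text
t: 15.52
tcp_pos: [0.4575, 0.0966, 0.1431]
tool_rot: [0.699, 0.715, -0.0, 0.0]
force: [0.3, 0.2, 0.8]
finger_gap: -0.002
gripper_force: 0.0
```

```bash
python3 - <<'E'
from h import *
b=snap('wrist');c=snap('scene')
cv2.imwrite('pics/c6.png',np.hstack([cv2.resize(c['pixels'][150:250,300:420],(400,333)),cv2.resize(b['pixels'],(400,333))])[:,:,::-1])
s=manip.sense();print(s['t'],s['tcp_pos'],s['force'])
E
```

```text
15.6167 [0.45720833 0.09876975 0.14307748] [-0.76544326  0.14758947 -0.16692011]
```

View pics/c6.png

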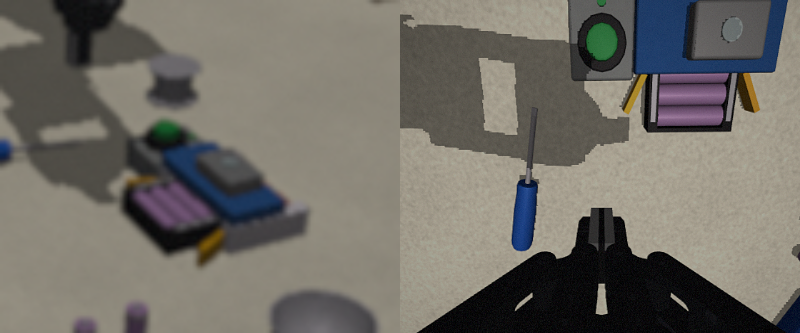

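The pack is still home (rear edge at (690,128)), the button at (602,42) is back up, and the arm is clear of everything. Handing in.

```bash
python3 -c "
from station import manip
print(manip.sign_off())"
```

```text
the job is handed in; nothing more can be done
None
```

I pushed the pack fully home against the red end stop, pressed the green start button right down and let it go, and handed the job in at about 15.6 s with the arm clear; the hand-in returned no verdict.

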